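# Lay an index disc in its seat, turn its notch to the sprung bolt and lock it

## Task

Take the notched metal disc out of its wooden stand, lay it flat in the round seat of the grey fixture with its studs up, and turn it there by pushing its studs round until its notch faces the fixture's index bolt. Then push the sprung bolt home into the notch by its black knob, without ramming it against the disc, and swing the knob down behind the guard so that the bolt stays in when you let go. Leave the other things on the table where they are.

Things in the scene. Friction and masses are not known exactly. Their poses are not given: they have to be found in the camera images.
- disc_center (a point): Centre of the loose steel disc, diameter 96 mm, 18 mm thick, about 0.45 kg. Axes: z out of the studded face, x toward the notch. Three free-turning roller studs: diameter 11 mm, 22 mm high, 41.5 mm from the centre, at 60, 180, 300 degrees from the notch about z. At first on edge, z level, away from the robot, no stud near its top: pinch it there across the 18 mm. Too wide to grasp when flat.
- disc_notch (a point): Middle of the disc's notch, 41 mm from the centre along the disc's x and 4 mm toward its studded face. The notch is a radial slot 14 mm wide in the rim, from the rim (48 mm) in to 34 mm from the centre, 10 mm deep from the studded face (the other 8 mm of the thickness is a full flange).
- disc_stand: Fixed wooden stand that holds the disc on edge: base 80 x 124 x 10 mm, four dowels (45 mm over the table) and two end blocks (49 mm). Origin: centre of its underside; x = the disc's axis, y = along the disc's plane. The disc's lowest point is 10 mm and its top 106 mm over the table; it comes out straight up.
- seat_center (a point): Centre of the seat's floor, 10 mm over the table, in the fixed grey fixture (base 136 x 136 mm): a ring wall 4.5 mm high, inner radius 51 mm, outer 58 mm; the disc has 3 mm of play all round; home, its centre is 9 mm above this point, its top face 28 mm and stud tops 50 mm over the table. It turns easily there. Axes: z up; the index bolt stands on the -y side and slides along +y to the centre.
- bolt_tip (a point): Tip of the sprung index bolt: a steel pin of 8 mm diameter with a blunt 3 mm point, 23.5 mm over the table. At rest it is 60 mm from the seat's centre. The disc's rim stops it unless the notch faces it to within about 3 degrees.
- bolt_knob (a point): Centre of the black ball knob, 22 mm in diameter, on an 8 mm stem that rises from the bolt; the ball is 54 mm from the bolt's axis. At first upright, 77.5 mm over the table and 105.5 mm from the seat's centre. It moves with the bolt, and swings about the bolt's axis toward the fixture's -x side (x and y of point seat_center).
- bolt (a joint): Travel of the bolt toward the seat, 0 (rest) to 0.025 m (stop). Its spring pushes back with 4 N at rest, 9.5 N at the stop. The stem clears the guard's tooth, and can swing, only at a travel above 0.0235. Swung over past 0.9 rad and let go, the stem springs back behind the tooth, which holds the bolt at about 0.020; let go anywhere else, it snaps back.
- bolt_handle (a joint): Swing of the knob: 0 = upright, 1.05 rad = fully over (stop), toward the fixture's -x side. A weak spring (under 1 N at the knob) returns it upright unless it is caught behind the guard's tooth; caught, it reads 0.75 to 1.05.
- ferrule_low: White plastic ferrule ring, 68 mm across, 26 mm high. A bystander: leave it. Origin: centre of its underside.
- brush_head: Brush head: bristles in a white ferrule, 74 mm across and 74 mm high. A bystander: leave it. Origin: centre of its underside.
- iron_pot: Small dark iron pot, 72 mm across, 40 mm high. A bystander: leave it. Origin: centre of its underside.
- tin_box: Small dark open box, 68 x 60 x 24 mm. A bystander: leave it. Origin: centre of its underside.
There are look-alikes about, which are no part of the job. What is shaped like the part that bears disc_center but purple is not meant.

How it is judged:
By the outcome, as a careful person would: the job done as asked, in the order asked, and still so for the second after the job is handed in, with the robot touching nothing.
It also fails if it takes over 67 s, if anything falls off the work surface, if the arm or the gripper's body presses on something with over 40 N, if the wrist force passes 120 N, or if a joint passes its speed limit or range.

## Robot

A 6-joint arm with a two-finger parallel gripper is mounted at the origin on the work surface; the furniture and walls round the work are solid. World frame = base frame: x ahead of the robot, y to its left, z up, the work surface at z = 0. Lengths are in m, angles in rad, forces in N, time in s.
With the tool pointing down it reaches from about 0.25 to 0.725 m from the base axis. Payload 4 kg.
Tool frame: the origin (TCP) lies midway between the tips of the shut fingers; the grasp point (between the pads) lies bot.tcp_to_grasp behind it (bot.tcp_to_grasp is the distance from the TCP to the grasp point, in m); z points along the fingers, y is the line along which they close (so a half turn about z gives the same grasp; the last joint's range is limited). The gripper opens to 85 mm and grips with 20 to 120 N. Pads are 22 mm wide; open, the fingers measure 114 mm over their backs; the gripper's body (76 mm by 85 mm) begins 54 mm behind the grasp point. The pads swing forward as they close: fully open they stand 13 mm farther back than shut.
Start: joints at [-1.119, 0.241, 0.005, 1.335, 0, 1.571], TCP at [0.218, -0.45, 0.231] pointing down, gripper open.
Joint ranges: [-2.72, 2.72], [-1.05, 1.87], [-1.09, 1.28], [-1.99, 2.15], [-1.42, 1.44], [-3.14, 3.14]. Speed limits (rad/s): [2.79, 2.79, 3.14, 3.14, 3.14, 3.14].

## Interface

Orientations are given as a unit quaternion [x, y, z, w].
In Python, from workcell import readout, camera, bot gives the robot as it stands. The module is installed in compiled form; this text tells all that it offers.
- The arm moves only by the tool jog_arm, never from a script. Its argument "motion" is a list of rows, each an object of numbers: "x", "y", "z": the shift along the tool's x, y, z in mm; "spin": the turn about the tool's z in degrees; "fingers": the closure, from -1 (fully open) to 1 (shut). A call has 1 to 8 rows; each row is the pose to reach, as a shift and turn from the pose commanded when the call began, along the tool's axes at that moment; what a row does not reach only later rows make up. A row lasts 1/8 s, in which the tool goes at most 62.5 mm and 10.7 degrees, less where a joint would pass 70% of its speed; a pose out of reach is approached as far as the arm can. A call with a gripper value outside its range is refused whole. The fingers move at their own pace and stop on an object; the grip force is fixed at half the most. Time passes only in rows, so rows that repeat a pose let the fingers close. It gives the time, the measured TCP pose, the force, the opening and the grip force at its end, in the units of the state.
- readout.get_obs(): the state, without advancing time (a new reading comes with each control period).
- camera(name): name is "scene" or "top"; returns a dict with "pixels" (480x640x3 uint8, red, green, blue), "K" (3x3 intrinsics, pixels), "dist" ([k1, k2, p1, p2, k3] as OpenCV has them; the pictures are not rectified), "rvec" (rotation vector, rad) and "tvec" (3), from world to camera coordinates, as OpenCV has them. Camera axes: x right, y down, z forward; pixel columns grow to the right and rows downward; lengths in m; the calibration is good to about 2 mm. A picture is of the moment at which its call begins. There is no depth.
- bot.job_done(): hands the job in; it is judged then, once.
The state is a dict: "clock": time; "joint_pos": joint angles; "joint_vel": joint speeds; "tau": joint torques, N m; "eef_pos": TCP position; "tool_rot": TCP orientation; "ft_force": force on the tool from outside, world axes, zero at the start; "ft_torque": the same for the moment, N m; "grip_width": finger opening in m; "grasp_force": force on a finger pad.
Only numpy, scipy, OpenCV 4.12 (cv2) and the standard library are available. Lean on these libraries where they do the work, as an engineer would, in place of code of your own. Each camera call takes 0.05 s, during which the arm holds its last target. There are 200 camera calls.

## Working session

There is one attempt and no reset: what is moved stays moved. The work goes in short steps, Python scripts to look and compute and a tool call to move; the robot and the scene stay as the last step left them, time stands still between calls to the robot, and variables do not carry over. Pictures are saved under pics/ and viewed, at most 10 in all, crops included, and the job is handed in when it is done.

Besides the shell and the picture viewer there is one more tool, called after "Request:" as name(argument=value, ...), one argument or row to a line, values as JSON. jog_arm: Moves the arm, as the interface text tells. Its arguments: {"type":"object","properties":{"motion":{"type":"array"}},"required":["motion"]}

```bash
mkdir -p pics
cat > h.py <<'E'
import numpy as np, cv2
from scipy.spatial.transform import Rotation as R
def ray(c,uv):
    p=cv2.undistortPoints(np.array(uv,float).reshape(-1,1,2),np.array(c["K"],float),np.array(c["dist"],float)).reshape(-1,2)
    M=cv2.Rodrigues(np.array(c["rvec"],float))[0]; o=-M.T@np.array(c["tvec"],float).ravel()
    d=np.c_[p,np.ones(len(p))]@M
    return o,d
def onz(c,uv,z):
    o,d=ray(c,uv); return o+d*((z-o[2])/d[:,2])[:,None]
def tri(c1,u1,c2,u2):
    (a,d),(b,e)=ray(c1,u1),ray(c2,u2); d=d[0];e=e[0]
    s=np.linalg.lstsq(np.c_[d,-e],b-a,rcond=None)[0]; p,q=a+s[0]*d,b+s[1]*e
    return (p+q)/2,np.linalg.norm(p-q)
def proj(c,P):
    return cv2.projectPoints(np.array(P,float).reshape(-1,1,3),np.array(c["rvec"],float),np.array(c["tvec"],float),np.array(c["K"],float),np.array(c["dist"],float))[0].reshape(-1,2)
def save(c,n): cv2.imwrite("pics/"+n,cv2.cvtColor(c["pixels"],cv2.COLOR_RGB2BGR))
E
python3 - <<'E'
from h import *
from workcell import readout,camera,bot
for n in("scene","top"):
    c=camera(n);save(c,n+"0.png");o,_=ray(c,[[320,240]]);print(n,o)
o=readout.get_obs();print(o,bot.tcp_to_grasp)
E
```

```text
scene [0.010076   0.88313061 1.13450079]
top [0.32777716 0.00377928 1.53261982]
{'clock': 0.1, 'joint_pos': array([-1.11902920e+00,  2.41337534e-01,  3.88276750e-03,  1.33516689e+00,
        9.82103009e-06,  1.57079492e+00]), 'joint_vel': array([ 0.00021998, -0.00087966,  0.00230512,  0.00065676,  0.00105133,
       -0.00046581]), 'tau': array([-1.08233801e-04, -3.73138225e+01,  2.53009808e+01,  1.08269558e-02,
       -1.61461918e-05,  6.56031347e-06]), 'eef_pos': array([ 0.21804468, -0.44935079,  0.23051109]), 'tool_rot': array([ 9.74596035e-01,  2.23968158e-01, -1.99621190e-04, -8.90581112e-04]), 'ft_force': array([ 0.69232232, -0.87735362, -0.10481297]), 'ft_torque': array([0.01589758, 0.01324278, 0.00848993]), 'grasp_force': 0.0, 'grip_width': 0.0851966871616956} 0.0187
```

View pics/scene0.png

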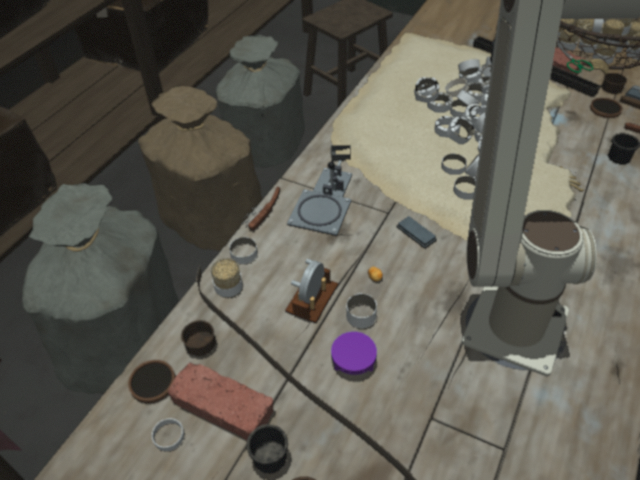

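View pics/top0.png

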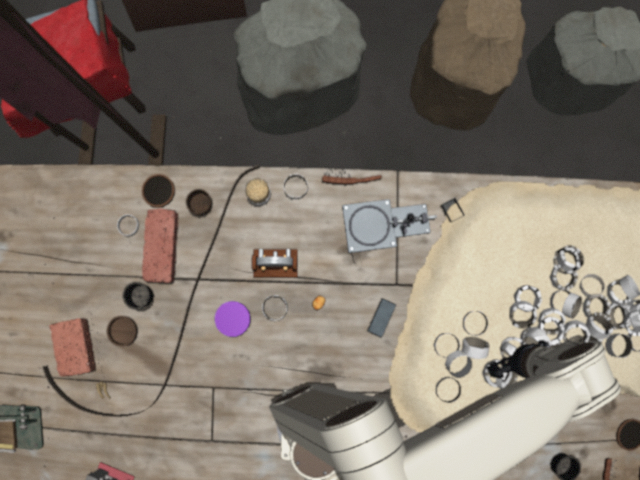

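The scene view shows the stand with the disc at about (312,285) and the fixture at (322,208). In the top view the stand is at (275,262), the seat at (370,225) and the bolt to its right at (410,220). I'll enlarge these areas.

Run:
```python
from h import *
a=cv2.imread("pics/scene0.png");b=cv2.imread("pics/top0.png")
f=lambda im,x,y,w,h,s:cv2.resize(im[y:y+h,x:x+w],None,fx=s,fy=s,interpolation=cv2.INTER_CUBIC)
# top crop 240..440 x 190..290 x4 = 800x400
cv2.imwrite("pics/topc.png",f(b,240,185,200,100,4))
L=f(a,270,140,100,100,4);Rr=f(a,270,240,100,100,4)
cv2.imwrite("pics/scc.png",np.hstack([L,Rr]))
```

```text
(no output)
```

View pics/topc.png

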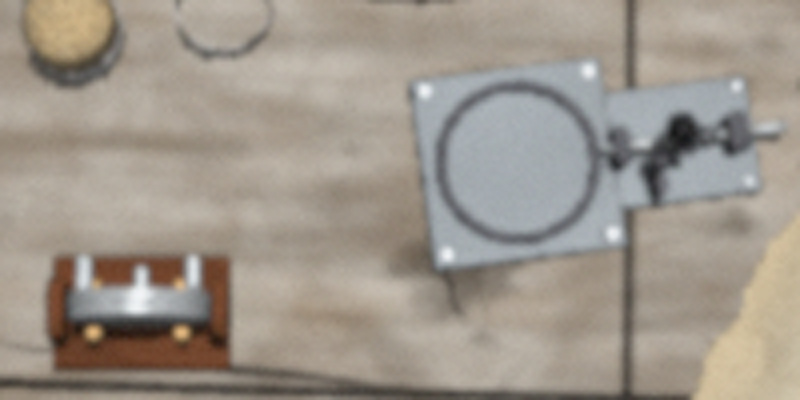

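View pics/scc.png

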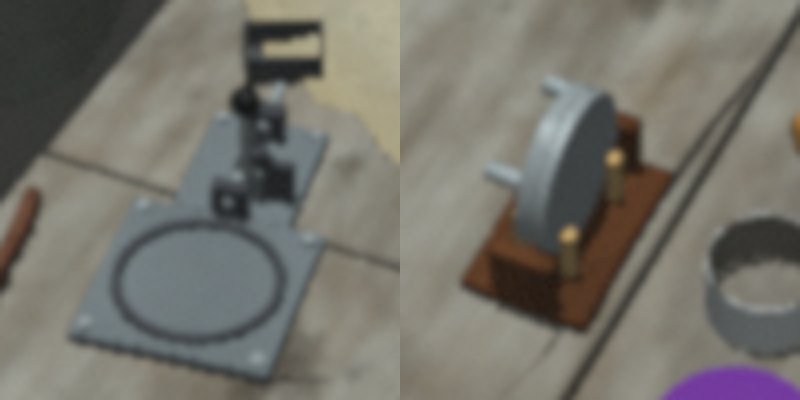

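The crops give me these points. The fixture's corner screws in the top crop are at (425,90), (589,70), (614,233) and (447,255), with the knob at (683,130). The disc rim spans x 68–212 in the stand. The dowel tops are at (94,332), (181,332), (100,285) and (180,284). The studs point away from the robot (image up), two high and one low.

Run:
```python
from h import *
from workcell import readout,camera
t=camera("top");s=camera("scene")
T=lambda *p:[[x/4-.375+240,y/4-.375+185] for x,y in p]
S=lambda *p:[[x/4-.375+270,y/4-.375+140] for x,y in p]
S2=lambda *p:[[(x-400)/4-.375+270,y/4-.375+240] for x,y in p]
np.set_printoptions(precision=4,suppress=True)
q=onz(t,T((425,90),(589,70),(614,233),(447,255)),.010);print("screws",q,q.mean(0))
print("ring",onz(t,T((518,161)),.0145), "scene",onz(s,S((199,281)),.0145))
e=(q[1]+q[2]-q[0]-q[3]);print("fix -y dir",e/np.linalg.norm(e))
# ring by dark mask
g=cv2.cvtColor(t["pixels"],cv2.COLOR_RGB2GRAY)
d=onz(t,T((94,332),(181,332),(100,285),(180,284)),.045);print("dowels",d,d.mean(0))
b=onz(t,T((53,257),(229,257),(229,368),(53,368)),.010);print("base",b,b.mean(0))
print("knob",tri(t,T((683,130)),s,S((245,100))), "knob z.0775",onz(t,T((683,130)),.0775),onz(s,S((245,100)),.0775))
print("disc rim ends z.058",onz(t,T((68,305),(212,305)),.058))
print("disc top front/back", onz(t,T((140,285),(140,326)),.106))
print("rot",R.from_quat(readout.get_obs()["tool_rot"]).as_matrix())
```

```text
screws [[ 0.6045 -0.0677  0.01  ]
 [ 0.6222 -0.1827  0.01  ]
 [ 0.5075 -0.2016  0.01  ]
 [ 0.4889 -0.0855  0.01  ]] [ 0.5558 -0.1344  0.01  ]
ring [[ 0.5555 -0.1333  0.0145]] scene [[ 0.5515 -0.128   0.0145]]
fix -y dir [ 0.1553 -0.9879  0.    ]
dowels [[0.4264 0.1536 0.045 ]
 [0.428  0.0948 0.045 ]
 [0.4583 0.1507 0.045 ]
 [0.4605 0.0966 0.045 ]] [0.4433 0.1239 0.045 ]
base [[0.4799 0.1876 0.01  ]
 [0.4834 0.0654 0.01  ]
 [0.4065 0.063  0.01  ]
 [0.4029 0.1846 0.01  ]] [0.4432 0.1252 0.01  ]
knob (array([ 0.571 , -0.2382,  0.0765]), np.float64(0.001096850515640188)) knob z.0775 [[ 0.5703 -0.2382  0.0775]] [[ 0.571  -0.237   0.0775]]
disc rim ends z.058 [[0.4431 0.1704 0.058 ]
 [0.4459 0.0738 0.058 ]]
disc top front/back [[0.4537 0.1187 0.106 ]
 [0.4271 0.1177 0.106 ]]
rot [[ 0.8997  0.4366 -0.0006]
 [ 0.4366 -0.8997  0.0012]
 [ 0.     -0.0013 -1.    ]]
```

Request:
jog_arm(
  motion=[
    {"x": 453, "y": -417, "spin": -66, "fingers": -1},
    {"x": 453, "y": -417, "spin": -66, "fingers": -1},
    {"x": 453, "y": -417, "spin": -66, "fingers": -1},
    {"x": 453, "y": -417, "spin": -66, "fingers": -1},
    {"x": 453, "y": -417, "spin": -66, "fingers": -1},
    {"x": 453, "y": -417, "spin": -66, "fingers": -1},
    {"x": 453, "y": -417, "spin": -66, "fingers": -1},
    {"x": 453, "y": -417, "spin": -66, "fingers": -1},
  ],
)

```text
validation failed for argument at $.mo...
```

Request:
jog_arm(
  motion=[
    {"x": 453, "y": -417, "z": 0, "spin": -66, "fingers": -1},
    {"x": 453, "y": -417, "z": 0, "spin": -66, "fingers": -1},
    {"x": 453, "y": -417, "z": 0, "spin": -66, "fingers": -1},
    {"x": 453, "y": -417, "z": 0, "spin": -66, "fingers": -1},
    {"x": 453, "y": -417, "z": 0, "spin": -66, "fingers": -1},
    {"x": 453, "y": -417, "z": 0, "spin": -66, "fingers": -1},
    {"x": 453, "y": -417, "z": 0, "spin": -66, "fingers": -1},
    {"x": 453, "y": -417, "z": 0, "spin": -66, "fingers": -1},
  ],
)

```text
clock: 1.2
eef_pos: [0.4018, 0.0175, 0.2315]
tool_rot: [0.695, 0.719, 0.0, 0.0]
ft_force: [0.9, -0.9, -0.3]
grip_width: 0.0852
grasp_force: 0.0
```

Request:
jog_arm(
  motion=[
    {"x": 60, "y": 26, "z": 0, "spin": 0, "fingers": -1},
    {"x": 105, "y": 45, "z": 40, "spin": 0, "fingers": -1},
    {"x": 105, "y": 45, "z": 70, "spin": 0, "fingers": -0.5},
    {"x": 105, "y": 45, "z": 70, "spin": 0, "fingers": -0.5},
  ],
)

```text
clock: 1.7
eef_pos: [0.4405, 0.1219, 0.1588]
tool_rot: [0.695, 0.719, -0.003, -0.002]
ft_force: [-0.3, -0.0, 0.4]
grip_width: 0.0642
grasp_force: 0.0
```

Run:
```python
from h import *
from workcell import readout,camera
t=camera("top");s=camera("scene");o=readout.get_obs();print(o["eef_pos"],o["grip_width"])
a=t["pixels"][225:300,230:330];b=s["pixels"][225:325,260:360]
f=lambda i:cv2.resize(i,(400,400*i.shape[0]//i.shape[1]),interpolation=cv2.INTER_CUBIC)
im=np.zeros((400,800,3),np.uint8);im[:300,:400]=f(a);im[:,400:]=f(b)
cv2.imwrite("pics/g1.png",im[:,:,::-1])
```

```text
[0.44291223 0.12160441 0.1618406 ] 0.06429759448279525
```

View pics/g1.png

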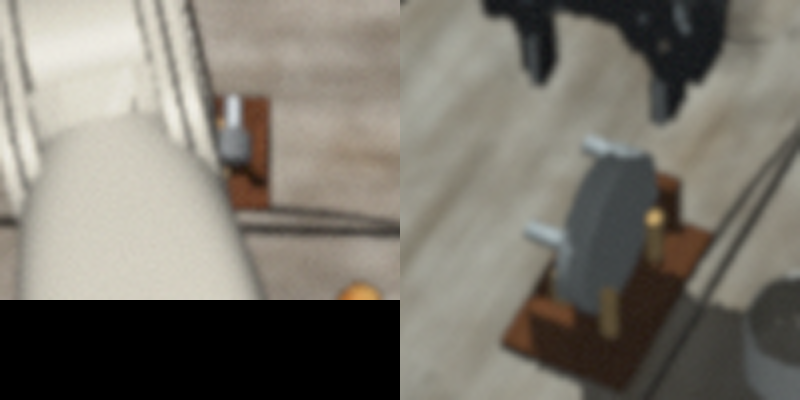

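The fingers straddle the disc: the scene crop shows the tips at (540,75) and (663,115) and the disc's top at about (630,150). I'll go down and grip.

Request:
jog_arm(
  motion=[
    {"x": 2, "y": 0, "z": 45, "spin": 0, "fingers": -0.5},
    {"x": 2, "y": 0, "z": 75, "spin": 0, "fingers": -0.5},
    {"x": 2, "y": 0, "z": 88, "spin": 0, "fingers": -0.2},
    {"x": 2, "y": 0, "z": 88, "spin": 0, "fingers": 0.2},
    {"x": 2, "y": 0, "z": 88, "spin": 0, "fingers": 1},
    {"x": 2, "y": 0, "z": 88, "spin": 0, "fingers": 1},
    {"x": 2, "y": 0, "z": 88, "spin": 0, "fingers": 1},
    {"x": 2, "y": 0, "z": 88, "spin": 0, "fingers": 1},
  ],
)

```text
clock: 2.8
eef_pos: [0.4441, 0.1241, 0.075]
tool_rot: [0.695, 0.719, 0.001, 0.001]
ft_force: [-1.4, -0.6, 6.3]
grip_width: 0.0173
grasp_force: 59.4
```

Request:
jog_arm(
  motion=[
    {"x": 0, "y": 0, "z": -20, "spin": 0, "fingers": 1},
    {"x": 0, "y": 0, "z": -55, "spin": 0, "fingers": 1},
    {"x": 0, "y": 0, "z": -95, "spin": 0, "fingers": 1},
    {"x": -45, "y": 25, "z": -110, "spin": 0, "fingers": 1},
    {"x": -95, "y": 52, "z": -110, "spin": 0, "fingers": 1},
    {"x": -150, "y": 80, "z": -110, "spin": 0, "fingers": 1},
    {"x": -205, "y": 110, "z": -110, "spin": 0, "fingers": 1},
    {"x": -245, "y": 132, "z": -110, "spin": 0, "fingers": 1},
  ],
)

```text
clock: 3.8
eef_pos: [0.5832, -0.119, 0.1823]
tool_rot: [0.696, 0.718, -0.0, -0.001]
ft_force: [0.0, 0.9, -6.5]
grip_width: 0.0171
grasp_force: 59.7
```

Request:
jog_arm(
  motion=[
    {"x": -15, "y": 5, "z": 0, "spin": 0, "fingers": 1},
    {"x": -15, "y": 5, "z": 0, "spin": 0, "fingers": 1},
    {"x": -15, "y": 5, "z": 0, "spin": 0, "fingers": 1},
  ],
)

```text
clock: 4.18
eef_pos: [0.5874, -0.1301, 0.1828]
tool_rot: [0.695, 0.719, -0.0, -0.001]
ft_force: [-1.2, -0.4, -5.6]
grip_width: 0.0172
grasp_force: 60.1
```

Run:
```python
from h import *
from workcell import readout,camera
t=camera("top");s=camera("scene");o=readout.get_obs();print(o["eef_pos"],o["grip_width"],R.from_quat(o["tool_rot"]).as_euler("xyz",degrees=True))
a=t["pixels"][180:255,330:430];b=s["pixels"][125:250,265:390]
f=lambda i:cv2.resize(i,(400,400*i.shape[0]//i.shape[1]),interpolation=cv2.INTER_CUBIC)
im=np.zeros((400,800,3),np.uint8);im[:300,:400]=f(a);im[:,400:]=f(b)
cv2.imwrite("pics/g2.png",im[:,:,::-1])
```

```text
[ 0.58775319 -0.12994653  0.18336857] 0.017541939979719905 [-1.79962230e+02 -3.08962948e-02  9.19968620e+01]
```

View pics/g2.png

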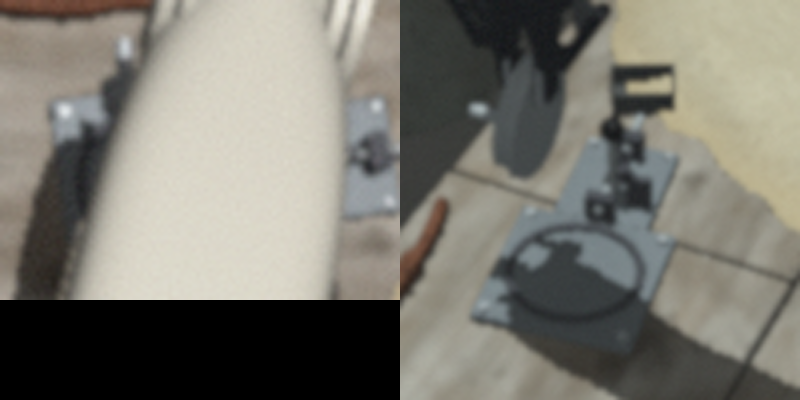

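The disc hangs clear above the fixture (scene crop, (528,120)), with the seat ring at (575,270). I'll lower it at the far side of the seat.

Request:
jog_arm(
  motion=[
    {"x": 0, "y": 0, "z": 40, "spin": 0, "fingers": 1},
    {"x": 0, "y": 0, "z": 75, "spin": 0, "fingers": 1},
    {"x": 0, "y": 0, "z": 95, "spin": 0, "fingers": 1},
    {"x": 0, "y": 0, "z": 103, "spin": 0, "fingers": 1},
    {"x": 0, "y": 0, "z": 106, "spin": 0, "fingers": 1},
    {"x": 0, "y": 0, "z": 107, "spin": 0, "fingers": 1},
  ],
)

```text
clock: 5.03
eef_pos: [0.5895, -0.1314, 0.0784]
tool_rot: [0.695, 0.719, 0.001, 0.001]
ft_force: [-2.4, 0.2, 3.2]
grip_width: 0.017
grasp_force: 61.2
```

Request:
jog_arm(
  motion=[
    {"x": 0, "y": 0, "z": 1, "spin": 0, "fingers": 1},
    {"x": 0, "y": 0, "z": 1, "spin": 0, "fingers": 1},
  ],
)

```text
clock: 5.28
eef_pos: [0.5896, -0.1317, 0.0782]
tool_rot: [0.695, 0.719, 0.001, 0.002]
ft_force: [-3.5, 0.8, 6.8]
grip_width: 0.0171
grasp_force: 62.0
```

Request:
jog_arm(
  motion=[
    {"x": 0, "y": 0, "z": -5, "spin": 0, "fingers": 1},
    {"x": 0, "y": -6, "z": -5, "spin": 0, "fingers": 1},
    {"x": 0, "y": -6, "z": -5, "spin": 0, "fingers": 1},
    {"x": 0, "y": -6, "z": -1, "spin": 0, "fingers": 1},
    {"x": 0, "y": -6, "z": 1, "spin": 0, "fingers": 1},
    {"x": 0, "y": -6, "z": 1, "spin": 0, "fingers": 1},
  ],
)

```text
clock: 6.02
eef_pos: [0.5836, -0.1322, 0.0779]
tool_rot: [0.695, 0.719, 0.001, 0.002]
ft_force: [-5.3, -0.6, 12.1]
grip_width: 0.0168
grasp_force: 62.7
```

Request:
jog_arm(
  motion=[
    {"x": 0, "y": 0, "z": 0, "spin": 0, "fingers": 0.06},
    {"x": 0, "y": 0, "z": 0, "spin": 0, "fingers": 0.06},
    {"x": 0, "y": -6, "z": 0, "spin": 0, "fingers": 0.06},
    {"x": 0, "y": -12, "z": 0, "spin": 0, "fingers": 0.06},
    {"x": 0, "y": -18, "z": 0, "spin": 0, "fingers": 0.06},
    {"x": 0, "y": -23, "z": 0, "spin": 0, "fingers": 0.06},
    {"x": 0, "y": -28, "z": 0, "spin": 0, "fingers": 0.06},
    {"x": 0, "y": -28, "z": 0, "spin": 0, "fingers": 0.06},
  ],
)

```text
clock: 7.02
eef_pos: [0.5532, -0.1326, 0.074]
tool_rot: [0.695, 0.719, -0.001, -0.001]
ft_force: [-1.0, 0.2, 0.1]
grip_width: 0.0402
grasp_force: 0.6
```

Run:
```python
from h import *
from workcell import readout,camera
t=camera("top");s=camera("scene");o=readout.get_obs();print(o["eef_pos"],o["grip_width"],o["ft_force"])
a=t["pixels"][180:255,330:430];b=s["pixels"][140:240,275:375]
f=lambda i:cv2.resize(i,(400,400*i.shape[0]//i.shape[1]),interpolation=cv2.INTER_CUBIC)
im=np.zeros((400,800,3),np.uint8);im[:300,:400]=f(a);im[:,400:]=f(b)
cv2.imwrite("pics/g3.png",im[:,:,::-1])
```

```text
[ 0.55364226 -0.13234439  0.07406496] 0.04015700181755204 [-2.76075983  1.0961475   0.59805188]
```

View pics/g3.png

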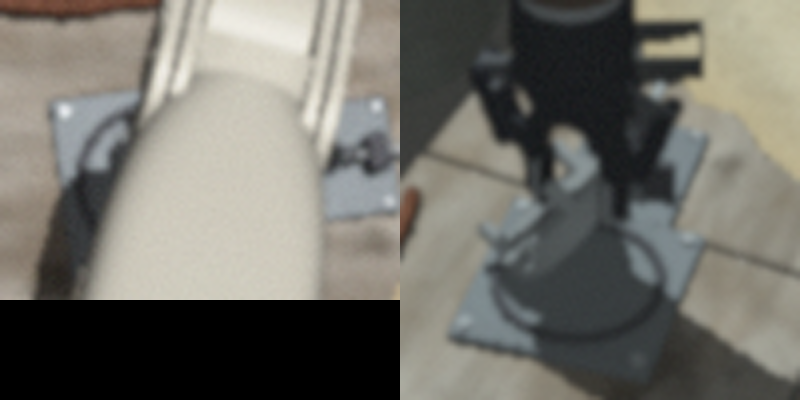

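The disc is leaning on the front finger at about 45°, studs up, with its lower edge against the far wall. I'll ease it down.

Request:
jog_arm(
  motion=[
    {"x": 0, "y": -2, "z": 4, "spin": 0, "fingers": -0.1},
    {"x": 0, "y": -5, "z": 9, "spin": 0, "fingers": -0.25},
    {"x": 0, "y": -8, "z": 15, "spin": 0, "fingers": -0.4},
    {"x": 0, "y": -11, "z": 20, "spin": 0, "fingers": -0.4},
    {"x": 0, "y": -14, "z": 24, "spin": 0, "fingers": -0.4},
    {"x": 0, "y": -17, "z": 25, "spin": 0, "fingers": -0.4},
    {"x": 0, "y": -22, "z": 25, "spin": 0, "fingers": -0.4},
    {"x": 0, "y": -26, "z": 25, "spin": 0, "fingers": -0.4},
  ],
)

```text
clock: 8.12
eef_pos: [0.5281, -0.1335, 0.0495]
tool_rot: [0.695, 0.719, 0.0, 0.0]
ft_force: [-0.6, 0.5, 0.8]
grip_width: 0.0601
grasp_force: 0.0
```

Request:
jog_arm(
  motion=[
    {"x": 0, "y": 0, "z": -60, "spin": 0, "fingers": -0.4},
    {"x": 60, "y": -10, "z": -100, "spin": 0, "fingers": 1},
    {"x": 120, "y": -20, "z": -100, "spin": 0, "fingers": 1},
    {"x": 180, "y": -20, "z": -100, "spin": 0, "fingers": 1},
    {"x": 180, "y": -20, "z": -100, "spin": 0, "fingers": 1},
  ],
)

```text
clock: 8.75
eef_pos: [0.502, 0.0494, 0.15]
tool_rot: [0.693, 0.721, 0.001, 0.0]
ft_force: [1.2, 0.6, -0.3]
grip_width: -0.0
grasp_force: 0.0
```

Run:
```python
from h import *
from workcell import readout,camera
t=camera("top");s=camera("scene");o=readout.get_obs();print(o["eef_pos"],o["grip_width"],o["ft_force"])
np.savez("s4",a=t["pixels"],b=s["pixels"])
a=t["pixels"][185:265,325:405];b=s["pixels"][165:245,280:360]
f=lambda i:cv2.resize(i,(400,400),interpolation=cv2.INTER_CUBIC)
cv2.imwrite("pics/g4.png",np.hstack([f(a),f(b)])[:,:,::-1])
```

```text
[0.50234489 0.04651121 0.14955044] -3.434243675122273e-05 [-0.10302115  0.15658042 -0.33593936]
```

View pics/g4.png

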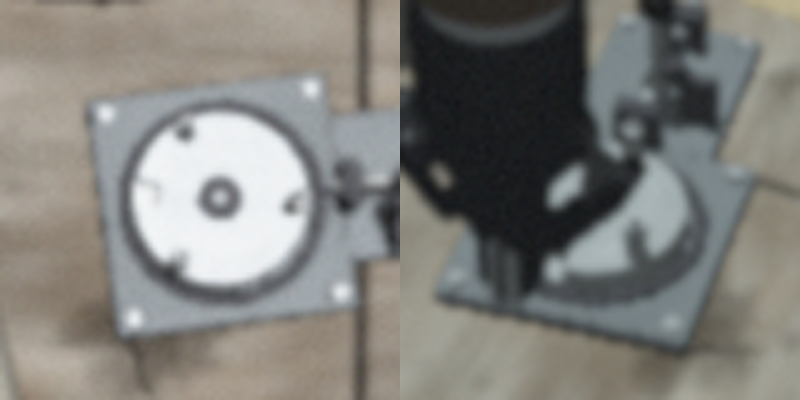

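The disc lies flat in the seat, studs up: hub at (220,200), studs at (292,203), (185,130) and (180,262) in the left crop. The notch is at (148,192), facing away from the bolt. I'll push the stud at (180,262) clockwise through about 168°, which keeps the fingers on the side away from the bolt.

```bash
cat > arc.py <<'E'
from h import *
from workcell import readout,camera
np.set_printoptions(precision=1,suppress=True,linewidth=150)
def rel(P,yang):  # targets world (m) and tool-y angles deg -> tool shift mm, spin
    o=readout.get_obs();M=R.from_quat(o["tool_rot"]).as_matrix();p=o["eef_pos"]
    y0=np.degrees(np.arctan2(M[1,1],M[0,1]))
    for q,a in zip(np.atleast_2d(P),np.atleast_1d(yang)):
        print((M.T@(q-p))*1000,"spin",round((y0-a+180)%360-180,1))
E
python3 - <<'E'
from arc import *
from workcell import *
o=readout.get_obs();print(o["joint_pos"]*57.3)
t=camera("top");q=lambda x,y:onz(t,[[x/5-.4+325,y/5-.4+185]],.028)[0]
c=q(220,200);print("hub",c*1000,[ (q(*p)-c)*1000 for p in((185,130),(292,203),(180,262),(148,192))])
C=np.array([.555,-.133,.032])
P=lambda a:C+.0415*np.array([np.cos(np.radians(a)),np.sin(np.radians(a)),0])
rel(P(147)+[0,0,.05],57)
E
```

```text
[ 5.3 17.2 -7.7 65.1 -0.  93.3]
hub [ 554.2 -130.6   28. ] [array([38.5, 20. ,  0. ]), array([ -0.5, -39.9,   0. ]), array([-35.1,  21.5,   0. ]), array([ 3.3, 39.8,  0. ])]
[-156.3   12.6   67.5] spin -55.1
```

Request:
jog_arm(
  motion=[
    {"x": -50, "y": 4, "z": 10, "spin": -10, "fingers": 0.06},
    {"x": -100, "y": 8, "z": 20, "spin": -20, "fingers": 0.06},
    {"x": -156, "y": 13, "z": 30, "spin": -30, "fingers": 0.06},
    {"x": -156, "y": 13, "z": 40, "spin": -41, "fingers": 0.06},
    {"x": -156, "y": 13, "z": 60, "spin": -55, "fingers": 0.06},
    {"x": -156, "y": 13, "z": 67, "spin": -55, "fingers": 0.06},
  ],
)

```text
clock: 9.65
eef_pos: [0.5191, -0.1122, 0.0807]
tool_rot: [0.286, 0.958, -0.0, -0.001]
ft_force: [-0.1, 0.3, -0.1]
grip_width: 0.04
grasp_force: 0.0
```

Run:
```python
from arc import *
s=camera("scene");b=s["pixels"][165:245,280:360]
cv2.imwrite("pics/g5.png",cv2.resize(b,(600,600),interpolation=cv2.INTER_CUBIC)[:,:,::-1])
C=np.array([.555,-.132,.032])
P=lambda a:C+.0415*np.array([np.cos(np.radians(a)),np.sin(np.radians(a)),0])
o=readout.get_obs();print(o["eef_pos"],o["grip_width"])
rel(P(147),57)
```

```text
[ 0.5 -0.1  0.1] 0.040022538580400654
[ 0.1  3.  48.2] spin -0.2
```

View pics/g5.png

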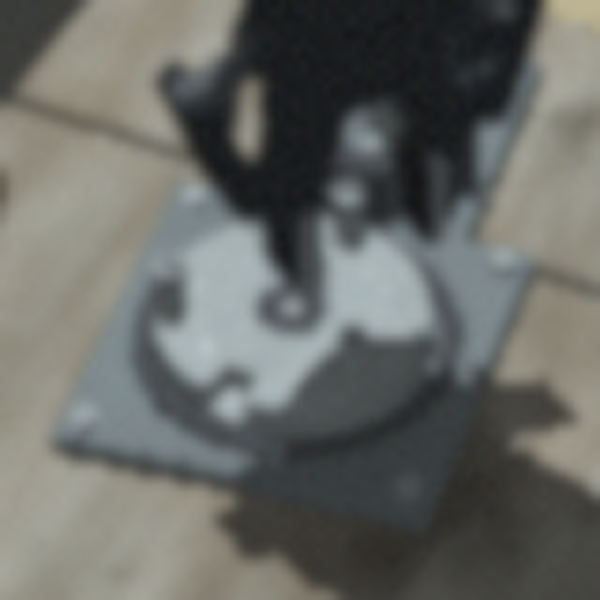

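The view shows the disc with its hub at (290,305), the notch at (230,400) on the +y side, and the fingers above the near-robot stud. I'll go down around that stud.

Request:
jog_arm(
  motion=[
    {"x": 0, "y": 3, "z": 25, "spin": 0, "fingers": 0.06},
    {"x": 0, "y": 3, "z": 40, "spin": 0, "fingers": 0.06},
    {"x": 0, "y": 3, "z": 47, "spin": 0, "fingers": 0.06},
    {"x": 0, "y": 3, "z": 47, "spin": 0, "fingers": 0.3},
    {"x": 0, "y": 3, "z": 47, "spin": 0, "fingers": 0.5},
    {"x": 0, "y": 3, "z": 47, "spin": 0, "fingers": 0.58},
  ],
)

```text
clock: 10.45
eef_pos: [0.5228, -0.1073, 0.036]
tool_rot: [0.285, 0.959, 0.0, 0.001]
ft_force: [-0.1, 0.9, 0.3]
grip_width: 0.0179
grasp_force: 0.0
```

Run:
```python
from arc import *
C=np.array([.555,-.132,.032])
P=lambda a:C+.0415*np.array([np.cos(np.radians(a)),np.sin(np.radians(a)),0])
a=np.arange(147,-31,-10.)
o=readout.get_obs();print(o["eef_pos"]*1000,o["grip_width"]*1000,o["ft_force"])
rel([P(x) for x in a],np.maximum(a-90,57-8.5*np.arange(len(a))))
```

```text
[ 522.8 -107.3   36. ] 17.898772841183703 [-0.1  0.9  0.3]
[ 1.  -3.2  4. ] spin -0.1
[0.4 4.  4. ] spin 8.4
[-1.4 11.   4. ] spin 16.9
[-4.5 17.5  4. ] spin 25.4
[-8.6 23.5  4. ] spin 33.9
[-13.7  28.6   4.1] spin 42.4
[-19.7  32.8   4.1] spin 50.9
[-26.2  35.8   4.1] spin 59.4
[-33.2  37.7   4.1] spin 67.9
[-40.4  38.4   4.1] spin 76.4
[-47.6  37.8   4.1] spin 84.9
[-54.6  35.9   4.1] spin 93.4
[-61.2  32.8   4.1] spin 101.9
[-67.1  28.7   4.1] spin 110.4
[-72.2  23.6   4.1] spin 118.9
[-76.4  17.7   4.1] spin 127.4
[-79.4  11.1   4.1] spin 135.9
[-81.3   4.2   4.1] spin 144.4
```

Request:
jog_arm(
  motion=[
    {"x": 0, "y": 4, "z": 2, "spin": 8, "fingers": 0.58},
    {"x": -1, "y": 11, "z": 2, "spin": 17, "fingers": 0.58},
    {"x": -4, "y": 17, "z": 2, "spin": 25, "fingers": 0.58},
    {"x": -9, "y": 23, "z": 2, "spin": 34, "fingers": 0.58},
    {"x": -14, "y": 28, "z": 2, "spin": 42, "fingers": 0.58},
    {"x": -20, "y": 33, "z": 2, "spin": 51, "fingers": 0.58},
    {"x": -26, "y": 36, "z": 2, "spin": 59, "fingers": 0.58},
    {"x": -33, "y": 38, "z": 2, "spin": 68, "fingers": 0.58},
  ],
)

```text
clock: 11.45
eef_pos: [0.5708, -0.0932, 0.0337]
tool_rot: [0.774, 0.634, -0.0, 0.0]
ft_force: [-0.1, 0.5, 1.5]
grip_width: 0.0178
grasp_force: 0.3
```

Run:
```python
from arc import *
C=np.array([.555,-.132,.032])
P=lambda a:C+.0415*np.array([np.cos(np.radians(a)),np.sin(np.radians(a)),0])
a=np.arange(67,-35,-10.)
o=readout.get_obs();print(o["eef_pos"]*1000,o["grip_width"]*1000,o["ft_force"],o["joint_pos"][5]*57.3)
rel([P(x) for x in a],-11-8.5*np.arange(len(a)))
d=o["eef_pos"]-C;print(np.degrees(np.arctan2(d[1],d[0])))
s=camera("scene");b=s["pixels"][165:245,280:360]
cv2.imwrite("pics/g6.png",cv2.resize(b,(500,500),interpolation=cv2.INTER_CUBIC)[:,:,::-1])
```

```text
[570.8 -93.2  33.7] 17.759529648761536 [-0.1  0.5  1.5] 92.11517906608678
[-0.5  0.6  1.7] spin -0.4
[-2.6  7.5  1.7] spin 8.1
[-5.8 14.   1.7] spin 16.6
[-10.1  19.8   1.7] spin 25.1
[-15.4  24.7   1.7] spin 33.6
[-21.4  28.7   1.7] spin 42.1
[-28.1  31.6   1.7] spin 50.6
[-35.1  33.3   1.7] spin 59.1
[-42.3  33.7   1.7] spin 67.6
[-49.5  32.8   1.7] spin 76.1
[-56.4  30.8   1.7] spin 84.6
67.88753036793625
```

View pics/g6.png

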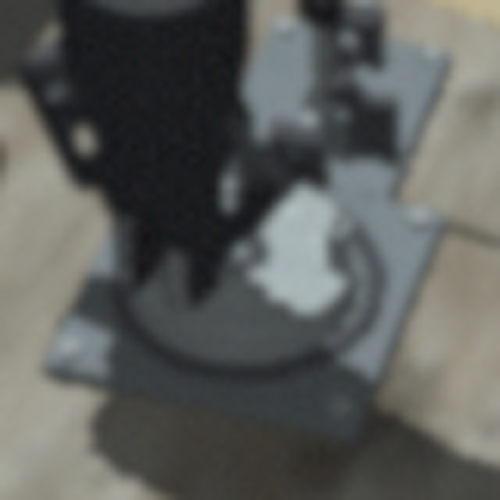

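I've used the 10 pictures: this last one shows the fingers around the stud on the +x/+y side, with the disc turning. From here on I'll work from numbers only. Next is the rest of the arc, then closing on the stud to centre it.

Request:
jog_arm(
  motion=[
    {"x": -3, "y": 8, "z": 1, "spin": 8, "fingers": 0.58},
    {"x": -6, "y": 14, "z": 1, "spin": 17, "fingers": 0.58},
    {"x": -10, "y": 20, "z": 1, "spin": 25, "fingers": 0.58},
    {"x": -15, "y": 25, "z": 1, "spin": 34, "fingers": 0.58},
    {"x": -21, "y": 29, "z": 1, "spin": 42, "fingers": 0.58},
    {"x": -28, "y": 32, "z": 1, "spin": 51, "fingers": 0.58},
    {"x": -35, "y": 33, "z": 1, "spin": 59, "fingers": 0.58},
    {"x": -42, "y": 34, "z": 1, "spin": 68, "fingers": 0.58},
  ],
)

```text
clock: 12.5
eef_pos: [0.5959, -0.141, 0.0326]
tool_rot: [0.996, 0.094, 0.0, -0.0]
ft_force: [-0.7, 0.3, -0.5]
grip_width: 0.018
grasp_force: 0.4
```

Run:
```python
from arc import *
C=np.array([.555,-.132,.034])
P=lambda a:C+.0415*np.array([np.cos(np.radians(a)),np.sin(np.radians(a)),0])
o=readout.get_obs();print(o["eef_pos"]*1000,o["grip_width"]*1000,o["ft_force"],o["joint_pos"][5]*57.3)
rel([P(x) for x in (-13,-17,-21.3)],[-80,-82,-84])
d=o["eef_pos"]-C;print(np.degrees(np.arctan2(d[1],d[0])))
```

```text
[ 595.9 -141.    32.6] 18.019738046164782 [-0.7  0.3 -0.5] 155.9381000721701
[-0.5  0.2 -1.4] spin 0.7
[-1.8  2.8 -1.4] spin 2.7
[-3.3  5.5 -1.4] spin 4.7
-12.421184201410483
```

Grasp force of 0.4 N suggests light contact. I'll finish the arc, centre on the stud, release and lift away so I can measure.

Request:
jog_arm(
  motion=[
    {"x": -2, "y": 3, "z": -1, "spin": 3, "fingers": 0.58},
    {"x": -3, "y": 6, "z": -1, "spin": 5, "fingers": 0.58},
    {"x": -3, "y": 6, "z": -1, "spin": 5, "fingers": 0.8},
    {"x": -3, "y": 6, "z": -1, "spin": 5, "fingers": 0.8},
  ],
)

```text
clock: 13.0
eef_pos: [0.5943, -0.1478, 0.0337]
tool_rot: [0.999, 0.052, 0.0, 0.0]
ft_force: [-0.3, -0.5, 2.1]
grip_width: 0.009
grasp_force: 33.0
```

Request:
jog_arm(
  motion=[
    {"x": 0, "y": 0, "z": 0, "spin": 0, "fingers": 0.4},
    {"x": 0, "y": 0, "z": 0, "spin": 0, "fingers": 0.4},
    {"x": 0, "y": 0, "z": -40, "spin": 0, "fingers": 0.4},
    {"x": 0, "y": -60, "z": -100, "spin": 0, "fingers": 0.4},
    {"x": 0, "y": -120, "z": -120, "spin": -10, "fingers": 0.2},
    {"x": -10, "y": -180, "z": -120, "spin": -10, "fingers": 0.2},
    {"x": -10, "y": -210, "z": -120, "spin": -10, "fingers": 0.2},
    {"x": -10, "y": -210, "z": -120, "spin": -10, "fingers": 0.2},
  ],
)

```text
clock: 14.0
eef_pos: [0.5621, 0.0637, 0.1538]
tool_rot: [0.99, 0.141, 0.0, -0.0]
ft_force: [1.2, 0.1, -0.7]
grip_width: 0.0342
grasp_force: 0.0
```

```bash
cat > meas.py <<'E'
from arc import *
def hole(t,cen):
    # unwrap disc at z=.028 on polar grid in world; print darkness profile by angle in bands
    g=cv2.cvtColor(t["pixels"],cv2.COLOR_RGB2GRAY).astype(np.float32)
    A=np.radians(np.arange(-180,180,6));out=[]
    for r in (.030,.036,.041,.0445):
        uv=proj(t,np.c_[cen[0]+r*np.cos(A),cen[1]+r*np.sin(A),np.full(len(A),.028)]).astype(np.float32)
        v=cv2.remap(g,uv[None,:,0].copy(),uv[None,:,1].copy(),cv2.INTER_LINEAR)[0];out.append(v)
    return np.degrees(A),np.array(out)
t=camera("top");g=cv2.cvtColor(t["pixels"],cv2.COLOR_RGB2GRAY)
u=proj(t,[[.555,-.132,.028]])[0]
m=((g>190)*255).astype(np.uint8)
n,l,st,ce=cv2.connectedComponentsWithStats(m)
i=[k for k in range(1,n) if st[k,4]>600 and np.hypot(*(ce[k]-u))<15]
for k in i:
    cn=max(cv2.findContours((l==k).astype(np.uint8),cv2.RETR_EXTERNAL,cv2.CHAIN_APPROX_NONE)[0],key=len)
    h=cv2.convexHull(cn);e=cv2.fitEllipse(h);print("blob",st[k],e);c=onz(t,[e[0]],.028)[0];print("cen mm",c*1000)
    A,o=hole(t,c)
    for a,v in zip(A,o.T): print(int(a),v.astype(int),end="; ")
o=readout.get_obs();print(o["eef_pos"])
E
python3 meas.py
```

```text
blob [354 207  34  34 796] ((370.4269714355469, 223.82177734375), (33.39845657348633, 33.990657806396484), 129.864501953125)
cen mm [ 556.5 -135.6   28. ]
-180 [236 238 239 232]; -174 [237 238 238 229]; -168 [237 237 237 226]; -162 [237 238 240 226]; -156 [237 237 235 222]; -150 [237 229 184 161]; -144 [236 209 138 107]; -138 [236 209 184 161]; -132 [236 224 199 187]; -126 [236 230 221 212]; -119 [236 236 236 228]; -114 [236 238 238 230]; -108 [236 238 239 227]; -102 [237 239 239 230]; -96 [237 239 238 226]; -90 [237 239 238 225]; -84 [235 239 238 214]; -78 [232 230 232 204]; -72 [232 215 209 187]; -66 [234 230 227 219]; -59 [236 238 238 226]; -54 [237 238 238 227]; -48 [238 239 238 226]; -42 [238 238 239 227]; -36 [237 238 237 230]; -29 [237 230 226 220]; -24 [237 182 172 188]; -18 [235 160 134 167]; -12 [238 202 179 189]; -6 [240 235 230 225]; 0 [240 237 236 227]; 6 [240 236 236 228]; 12 [239 235 234 224]; 18 [239 237 235 225]; 24 [238 237 236 228]; 29 [239 236 235 224]; 36 [238 237 234 225]; 42 [239 236 234 226]; 48 [238 235 234 225]; 54 [238 235 235 231]; 59 [238 235 238 229]; 66 [238 237 237 227]; 72 [239 237 236 228]; 78 [239 238 237 227]; 84 [239 236 235 228]; 90 [238 225 215 211]; 96 [236 209 186 173]; 102 [236 213 171 128]; 108 [238 226 181 155]; 114 [238 236 231 220]; 119 [238 239 239 228]; 126 [237 239 239 231]; 132 [237 237 238 229]; 138 [237 237 239 226]; 144 [237 237 238 228]; 150 [238 237 237 228]; 156 [239 237 238 225]; 162 [238 236 236 227]; 168 [238 237 235 223]; 174 [237 238 238 229]; [0.6 0.1 0.2]
```

The three studs put the notch at about −81°, against the bolt at −81.3°, and the disc is centred in the seat. Now the knob.

Run:
```python
from arc import *
rel([[.571,-.238,.13],[.571,-.238,.068]],[-81.3]*2)
```

```text
[-74.8 290.5  23.6] spin 7.4
[-74.9 290.5  85.6] spin 7.4
```

Request:
jog_arm(
  motion=[
    {"x": -14, "y": 55, "z": 0, "spin": 2, "fingers": -0.18},
    {"x": -28, "y": 110, "z": 0, "spin": 4, "fingers": -0.18},
    {"x": -42, "y": 165, "z": 0, "spin": 6, "fingers": -0.18},
    {"x": -56, "y": 220, "z": 0, "spin": 7, "fingers": -0.18},
    {"x": -70, "y": 270, "z": 5, "spin": 7, "fingers": -0.18},
    {"x": -75, "y": 290, "z": 15, "spin": 7, "fingers": -0.18},
    {"x": -75, "y": 290, "z": 23, "spin": 7, "fingers": -0.18},
    {"x": -75, "y": 290, "z": 23, "spin": 7, "fingers": -0.18},
  ],
)

```text
clock: 15.05
eef_pos: [0.5689, -0.2381, 0.1289]
tool_rot: [0.997, 0.078, -0.001, -0.001]
ft_force: [0.3, 0.8, -0.2]
grip_width: 0.0503
grasp_force: 0.0
```

Run:
```python
from arc import *
o=readout.get_obs();print(o["eef_pos"]*1000,o["grip_width"])
rel([[.571,-.238,.068]],[-81.3])
```

```text
[ 568.9 -238.1  128.9] 0.05030429859651009
[ 2.3  0.4 60.9] spin 0.2
```

Request:
jog_arm(
  motion=[
    {"x": 2, "y": 0, "z": 30, "spin": 0, "fingers": -0.18},
    {"x": 2, "y": 0, "z": 55, "spin": 0, "fingers": -0.18},
    {"x": 2, "y": 0, "z": 60, "spin": 0, "fingers": -0.18},
    {"x": 2, "y": 0, "z": 60, "spin": 0, "fingers": 0.1},
    {"x": 2, "y": 0, "z": 60, "spin": 0, "fingers": 0.3},
    {"x": 2, "y": 0, "z": 60, "spin": 0, "fingers": 0.4},
    {"x": 2, "y": 0, "z": 60, "spin": 0, "fingers": 0.55},
    {"x": 2, "y": 0, "z": 60, "spin": 0, "fingers": 0.55},
  ],
)

```text
clock: 16.05
eef_pos: [0.5724, -0.2369, 0.0717]
tool_rot: [0.997, 0.078, 0.001, -0.002]
ft_force: [-1.4, 6.7, 5.7]
grip_width: 0.0198
grasp_force: 26.1
```

Request:
jog_arm(
  motion=[
    {"x": 0, "y": 0, "z": 0, "spin": 0, "fingers": 0.2},
    {"x": 0, "y": 0, "z": 4, "spin": 0, "fingers": 0.2},
    {"x": 0, "y": 0, "z": 7, "spin": 0, "fingers": 0.2},
    {"x": 0, "y": 0, "z": 7, "spin": 0, "fingers": 0.4},
    {"x": 0, "y": 0, "z": 7, "spin": 0, "fingers": 0.55},
    {"x": 0, "y": 0, "z": 7, "spin": 0, "fingers": 0.55},
  ],
)

```text
clock: 16.8
eef_pos: [0.571, -0.2368, 0.0627]
tool_rot: [0.997, 0.078, -0.001, -0.002]
ft_force: [0.1, 5.8, 0.6]
grip_width: 0.0199
grasp_force: 28.8
```

Request:
jog_arm(
  motion=[
    {"x": 0, "y": -3, "z": 0, "spin": 0, "fingers": 0.55},
    {"x": 0, "y": -6, "z": 0, "spin": 0, "fingers": 0.55},
    {"x": 0, "y": -9, "z": 0, "spin": 0, "fingers": 0.55},
    {"x": 0, "y": -12, "z": 0, "spin": 0, "fingers": 0.55},
    {"x": 0, "y": -14, "z": 0, "spin": 0, "fingers": 0.55},
    {"x": 0, "y": -16, "z": 0, "spin": 0, "fingers": 0.55},
    {"x": 0, "y": -16, "z": 0, "spin": 0, "fingers": 0.55},
  ],
)

```text
clock: 17.68
eef_pos: [0.5694, -0.225, 0.0634]
tool_rot: [0.997, 0.077, 0.0, 0.002]
ft_force: [-0.3, -6.0, -2.4]
grip_width: 0.0198
grasp_force: 28.7
```

Request:
jog_arm(
  motion=[
    {"x": 0, "y": -2, "z": 0, "spin": 0, "fingers": 0.55},
    {"x": 0, "y": -4, "z": 0, "spin": 0, "fingers": 0.55},
    {"x": 0, "y": -4, "z": 0, "spin": 0, "fingers": 0.55},
  ],
)

```text
clock: 18.05
eef_pos: [0.5689, -0.2215, 0.0634]
tool_rot: [0.997, 0.077, 0.0, 0.002]
ft_force: [0.8, -7.4, -2.9]
grip_width: 0.0195
grasp_force: 28.7
```

The force follows the spring (7.4 N at about 15.5 mm), so the bolt is in the notch. Pushing home.

Request:
jog_arm(
  motion=[
    {"x": 0, "y": -3, "z": 0, "spin": 0, "fingers": 0.55},
    {"x": 0, "y": -6, "z": 0, "spin": 0, "fingers": 0.55},
    {"x": 0, "y": -8, "z": 0, "spin": 0, "fingers": 0.55},
    {"x": 0, "y": -10, "z": 0, "spin": 0, "fingers": 0.55},
    {"x": 0, "y": -11, "z": 0, "spin": 0, "fingers": 0.55},
    {"x": 0, "y": -11, "z": 0, "spin": 0, "fingers": 0.55},
  ],
)

```text
clock: 18.8
eef_pos: [0.5674, -0.2118, 0.0636]
tool_rot: [0.997, 0.076, 0.0, 0.003]
ft_force: [-0.1, -10.7, -2.9]
grip_width: 0.0198
grasp_force: 28.8
```

Request:
jog_arm(
  motion=[
    {"x": -5, "y": 0, "z": 0, "spin": 0, "fingers": 0.55},
    {"x": -11, "y": 0, "z": 1, "spin": 0, "fingers": 0.55},
    {"x": -21, "y": 0, "z": 4, "spin": 0, "fingers": 0.55},
    {"x": -30, "y": 0, "z": 9, "spin": 0, "fingers": 0.55},
    {"x": -38, "y": 0, "z": 16, "spin": 0, "fingers": 0.55},
    {"x": -44, "y": 0, "z": 22, "spin": 0, "fingers": 0.55},
    {"x": -46, "y": 0, "z": 26, "spin": 0, "fingers": 0.55},
    {"x": -46, "y": 0, "z": 26, "spin": 0, "fingers": 0.55},
  ],
)

```text
clock: 19.8
eef_pos: [0.5248, -0.2194, 0.0417]
tool_rot: [0.997, 0.076, 0.004, 0.004]
ft_force: [-2.8, -7.2, 14.5]
grip_width: 0.0196
grasp_force: 35.7
```

Request:
jog_arm(
  motion=[
    {"x": -2, "y": -1, "z": 1, "spin": 0, "fingers": 0.55},
    {"x": -4, "y": -1, "z": 2, "spin": 0, "fingers": 0.55},
    {"x": -4, "y": -1, "z": 2, "spin": 0, "fingers": 0.55},
  ],
)

```text
clock: 20.18
eef_pos: [0.5245, -0.2194, 0.0414]
tool_rot: [0.997, 0.077, 0.008, 0.005]
ft_force: [2.3, -6.9, 15.7]
grip_width: 0.0201
grasp_force: 37.3
```

Request:
jog_arm(
  motion=[
    {"x": 0, "y": 0, "z": 0, "spin": 0, "fingers": 0.4},
    {"x": 0, "y": 0, "z": 0, "spin": 0, "fingers": 0.3},
    {"x": 0, "y": 0, "z": 0, "spin": 0, "fingers": 0.15},
    {"x": 0, "y": 0, "z": 0, "spin": 0, "fingers": 0.1},
  ],
)

```text
clock: 20.68
eef_pos: [0.5179, -0.2152, 0.0356]
tool_rot: [0.997, 0.077, 0.001, 0.0]
ft_force: [1.7, -4.0, 1.2]
grip_width: 0.0383
grasp_force: 1.5
```

Request:
jog_arm(
  motion=[
    {"x": 0, "y": 3, "z": 0, "spin": 0, "fingers": 0},
    {"x": 0, "y": 5, "z": 0, "spin": 0, "fingers": -0.1},
    {"x": 0, "y": 5, "z": -10, "spin": 0, "fingers": -0.1},
    {"x": 0, "y": 5, "z": -40, "spin": 0, "fingers": -0.1},
    {"x": 0, "y": 5, "z": -90, "spin": 0, "fingers": -0.1},
    {"x": -60, "y": -40, "z": -120, "spin": 0, "fingers": -0.1},
    {"x": -100, "y": -100, "z": -120, "spin": 0, "fingers": -0.1},
    {"x": -100, "y": -160, "z": -120, "spin": 0, "fingers": -0.1},
  ],
)

```text
clock: 21.68
eef_pos: [0.3989, -0.0903, 0.1559]
tool_rot: [0.997, 0.076, 0.001, -0.0]
ft_force: [1.3, 0.6, 0.4]
grip_width: 0.0468
grasp_force: 0.0
```

Request:
jog_arm(
  motion=[
    {"x": 0, "y": -60, "z": 0, "spin": 0, "fingers": -0.1},
    {"x": 0, "y": -120, "z": 0, "spin": 0, "fingers": -0.1},
    {"x": 0, "y": -150, "z": 0, "spin": 0, "fingers": -0.1},
    {"x": 0, "y": -150, "z": 0, "spin": 0, "fingers": -0.1},
  ],
)

```text
clock: 22.18
eef_pos: [0.377, 0.059, 0.1554]
tool_rot: [0.997, 0.08, 0.0, -0.0]
ft_force: [0.2, 0.0, 0.0]
grip_width: 0.0469
grasp_force: 0.0
```

Run:
```python
from arc import *
t=camera("top");s=camera("scene");b0=cv2.imread("pics/top0.png")[:,:,::-1]
o=readout.get_obs();print(o["eef_pos"]*1000)
fx=np.array([.988,.152,0]);fy=np.array([-.152,.988,0]);C=np.array([.5555,-.1335,0])
for tr in (0,.020,.025):
  for ph in (0,.75,.9,1.05):
    P=C+fy*(-.1055+tr)-fx*.054*np.sin(ph)+[0,0,.0235+.054*np.cos(ph)]
    r=[]
    for c in(t,s):
        u=proj(c,P)[0]; x,y=np.round(u).astype(int); p=c["pixels"][y-1:y+2,x-1:x+2].mean((0,1)); r+=[u,p.mean()]
    print(tr,ph,*r)
# dark blobs
for n,c,(x0,y0,x1,y1) in(("t",t,(385,200,435,250)),("s",s,(300,150,360,215))):
    g=cv2.cvtColor(c["pixels"],cv2.COLOR_RGB2GRAY)[y0:y1,x0:x1]
    m=(g<50).astype(np.uint8);k,l,st,ce=cv2.connectedComponentsWithStats(m)
    print(n,[(st[i].tolist(),ce[i]+[x0,y0]) for i in range(1,k) if st[i,4]>6])
    for row in m[::2]: print("".join(".#"[v] for v in row))
```

```text
[377.5  57.3 155.2]
0 0 [410.2 216.7] 136.85185185185188 [330.8 164.4] 128.96296296296296
0 0.75 [411.3 230.9] 165.8148148148148 [344.1 171.2] 89.8888888888889
0 0.9 [411.2 233.2] 156.74074074074076 [346.1 173.3] 88.44444444444446
0 1.05 [411.  235.2] 141.74074074074073 [347.7 175.5] 60.333333333333336
0.02 0 [402.9 217.6] 142.92592592592595 [328.5 169.1] 127.62962962962963
0.02 0.75 [404.  231.8] 43.14814814814815 [341.9 176. ] 42.44444444444445
0.02 0.9 [403.9 234.1] 36.51851851851852 [343.9 178.1] 39.925925925925924
0.02 1.05 [403.8 236.1] 50.7037037037037 [345.6 180.3] 39.59259259259259
0.025 0 [401.  217.8] 162.5185185185185 [328.  170.3] 129.11111111111111
0.025 0.75 [402.2 232. ] 38.0 [341.4 177.2] 38.48148148148149
0.025 0.9 [402.1 234.3] 30.85185185185185 [343.4 179.3] 38.51851851851851
0.025 1.05 [402.  236.3] 41.51851851851851 [345.  181.5] 39.333333333333336
t [([15, 31, 7, 6, 34], array([403.1, 233.6]))]
..................................................
..................................................
..................................................
................
[... 2469 characters left out ...]
#..#############............#
...................................#########################
...................................#########################
...................................#########################
...................................#########################
....................................########################
......................................######################
.......................................#####################
.........................................###################
.........................................###################
.........................................###################
.........................................###################
```

The released knob sits at top-view pixel (403,234). That matches travel of about 0.020 m and a swing of about 0.87 rad, so the bolt is held behind the tooth and the robot is clear. Handing in.

```bash
python3 -c "
from workcell import bot
print(bot.job_done())"
```

```text
the job is handed in; nothing more can be done
None
```

The disc is lying flat in the seat with its studs up and its notch facing the bolt; the bolt was pushed home and stayed in after I let go (about 20 mm travel, knob at about 0.87 rad). The job was handed in at about 22 s, and no verdict came back.

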